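# Switch on the wire welder at its lock toggle

### The arm

A 6-joint arm with a two-finger parallel gripper is mounted at the origin on the work surface. World frame = base frame: x ahead of the robot, y to its left, z up, the work surface at z = 0. Lengths are in m, angles in rad, forces in N, time in s.
With the tool pointing down it reaches from about 0.35 to 0.85 m from the base axis. Payload 8.1 kg.
Tool frame: the origin (TCP) lies between the finger pads; the fingertips stand nose_length ahead of it and the grasp point (between the pads) lies 2 mm behind it (nose_length is the distance from the TCP to the fingertips, in m); z points along the fingers, x is the direction in which the jaws open and shut, and the axes are right-handed (so a half turn about z gives the same grasp; the last joint's range is limited). The gripper opens to 93 mm and grips with 3 to 60 N. Pads are 15 mm wide; open, the fingers measure 128 mm over their backs; the gripper's body (75 mm by 188 mm) begins 65 mm behind the grasp point.
Start: joints at [-1.324, 0.13, 1.488, -0, 1.523, -0.085], TCP at [0.195, -0.567, 0.236] pointing down, gripper open.
Joint ranges: [-2.96, 2.96], [-0.89, 2.26], [0.02, 2.5], [-1.34, 4.48], [0, 2.73], [-2.66, 2.66]. Speed limits (rad/s): [2.39, 2.39, 2.79, 3.14, 3.14, 3.14].

### API

Orientations are given as a rotation vector (axis times angle).
In Python, from plant import * gives the robot as it stands.
- The arm moves only by the tool carry_out, never from a script. Its argument "steps" is a list of rows, each an object with "xyz": the shift along the world's x, y, z in cm, a list of three; "rot": the turn, a rotation vector about the world's x, y, z in degrees, a list of three. In form: [{"xyz": [tx, ty, tz], "rot": [rx, ry, rz]}, ...]. A call has 1 to 10 rows; each row is the pose to reach, as a shift and turn from the pose commanded when the call began; what a row does not reach only later rows make up. A row lasts 1/10 s, in which the tool goes at most 50 mm and 8.59 degrees, less where a joint would pass 70% of its speed; a pose out of reach is approached as far as the arm can. A call with a gripper value outside its range is refused whole. "grip" is the opening, from 0 (shut) to 1 (fully open), set as the call begins (left out, the last holds). The fingers move at their own pace and stop on an object; "force" is the grip in N (left out, the last holds). Time passes only in rows, so rows that repeat a pose let the fingers close. It gives the time, the measured TCP pose, the force and the opening at its end, in the units of the state.
- read_state(): the state, without advancing time (a new reading comes with each control period).
- read_camera(name): name is "scene" or "side" or "wrist"; returns the picture (400x640x3 uint8, red, green, blue); there is no depth.
- calibration(name): a dict with "fov_y" (degrees; the focal length in pixels is half the picture's height over the tangent of half this angle, whatever the lens; pixels are square), "cx", "cy" (the principal point, pixels), "xyz" and "attitude" of the camera in the world. Camera axes: x right, y down, z forward; pixel columns grow to the right and rows downward; lengths in m; the calibration is good to about 2 mm. The wrist camera is an equidistant fisheye: a pixel r from the principal point sees the ray r / f radians off the axis. A picture is of the moment at which its call begins: read the wrist's pose just before it. calibration takes no time and is no camera call; for the wrist camera it gives the pose at the moment of the call.
- close_job(): hands the job in, once; it reports no verdict.
The state is a dict: "t": time; "q": joint angles; "dq": joint speeds; "joint_torque": joint torques, N m; "tool_pos": TCP position; "orientation": TCP orientation; "force": force on the tool from outside, world axes, zero at the start; "wrist_torque": the same for the moment, N m; "opening": finger opening in m.
Only numpy, scipy, OpenCV 4.12 (cv2) and the standard library are available. Lean on these libraries where they do the work, as an engineer would, in place of code of your own. Each camera call takes 0.05 s, during which the arm holds its last target.

### The job

Switch on the power unit with the red toggle, which feeds the hat-frame wire welder: pull the red bat straight out along its own length until it is clear of its lock gate, flip it over to the side with the green dot, and let it spring fully back in so that it is locked there. Do not force it over the gate without pulling, and leave the blue toggle alone.

Things in the scene. Friction and masses are not known exactly. Their poses are not given: they have to be found in the camera images.
- red_unit: Fixed grey box 160 x 110 x 70 mm (x, y, z), red toggle in the middle of its top. Origin: centre of underside; x runs from white dot (off) to green dot (on), y along the toggle's hinge, 56 mm above origin. Red bat: grip 14 wide (y), 18 thick, 26 long, its centre 54 mm from the hinge along the bat when in; 8 mm stem below. Steel gate cheeks within 13 mm of the stem rise 16 mm above the top.
- red_flip (a joint): Swing of the red bat about its hinge, rad. 0: off, the bat leans 0.36 rad from upright towards the unit's -x (white dot). 0.72: on, leaning 0.36 rad towards +x (green dot). It has 0.1 rad of free play when locked (starts at 0 to 0.07 and the gate stops it at about 0.1). It stays where it is left; light friction.
- red_pull (a joint): How far the red bat is drawn outward along its own length, m: 0 in (locked), 0.014 fully out (end stop). A spring draws it in, 4 N when in and 7.5 N fully out. It clears the gate when drawn out 8 mm or more; released at a flip of 0.65 rad or more it springs fully in and locks on.
- blue_bat (a point): Centre of the grip of the blue bat on the other, otherwise identical grey unit: a bystander that must not be worked. It has the same free play.
Not all that is in view belongs to the job. What is shaped like the red_unit but turquoise or yellow is not meant.

How it is judged:
On the way:
1. the red bat is pulled out clear of its gate while still on the off side (value of joint red_pull above 0.0065 m and value of joint red_flip below 0.3 rad), for 0.05 s.
At the end, for the whole second after the job is handed in: The red bat leans to the green-dot side (red_flip above 0.57 rad) and has sprung back in (red_pull below 3 mm), so it is locked on; nothing touches it (value of joint red_flip above 0.57 rad and value of joint red_pull below 0.003 m).
It fails at once if the red bat is forced over its gate without being pulled out (value of joint red_flip between 0.22 and 0.5 rad and value of joint red_pull below 0.003 m).
It fails at once if the blue bat is pulled or flipped (distance of blue_bat from where it was at the start of the episode above 0.012 m).
It also fails if it takes over 32 s, if anything falls off the work surface, if the arm or the gripper's body presses on something with over 40 N, if the wrist force passes 120 N, or if a joint passes its speed limit or range.

## Working session

There is one attempt and no reset: what is moved stays moved. The work goes in short steps, Python scripts to look and compute and a tool call to move; the robot and the scene stay as the last step left them, time stands still between calls to the robot, and variables do not carry over. Pictures are saved under pics/ and viewed, and the job is handed in when it is done.

Besides the shell and the picture viewer there is one more tool, called after "Emit:" as name(argument=value, ...) on one line, values as JSON. carry_out: Moves the arm, as the interface text tells. Its arguments: {"type":"object","properties":{"steps":{"type":"array","items":{"type":"object","properties":{"xyz":{"type":"array","items":{"type":"number"}},"rot":{"type":"array","items":{"type":"number"}}}}},"grip":{"type":"number"},"force":{"type":"number"}},"required":["steps"]}

```bash
ls; mkdir -p pics; python3 - <<'E'
from plant import *
import cv2
print(read_state())
for n in ["scene","side","wrist"]:
    print(n,calibration(n)); 
    im=read_camera(n); cv2.imwrite(f"pics/{n}0.png",im[:,:,::-1])
try: print(nose_length)
except Exception as e: print(e)
E
```

```text
pics
{'t': 0.0, 'q': array([-1.32440559e+00,  1.31153363e-01,  1.48924647e+00, -3.23788626e-06,
        1.52298591e+00, -8.54185620e-02]), 'dq': array([-0.00115268, -0.00028658, -0.00164069,  0.00044829, -0.00156485,
        0.00104938]), 'joint_torque': array([ 8.37102853e-04, -5.59838212e+01, -4.91756737e+01,  7.69195100e-02,
        3.52021982e-02, -1.80065367e-04]), 'tool_pos': array([ 0.19533446, -0.56676236,  0.23461009]), 'orientation': array([-2.55685438e+00,  1.82340673e+00,  2.14779781e-03]), 'force': array([-0.32871335,  0.44230603, -0.55338225]), 'wrist_torque': array([0.00236061, 0.02553528, 0.03240107]), 'opening': 0.0926827163304285}
scene {'fov_y': 53.91489504691758, 'cx': 314.4918437706915, 'cy': 204.7432596351005, 'xyz': array([ 0.94064236, -0.40846626,  0.87137959]), 'attitude': array([-2.21689404, -1.22201642,  0.41595262])}
side {'fov_y': 43.119586106186816, 'cx': 321.6611932065465, 'cy': 201.48393721634417, 'xyz': array([0.28601685, 0.80360825, 0.90109783]), 'attitude': array([-0.22366467,  2.81454939, -1.25667404])}
wrist {'fov_y': 65.70646984690485, 'cx': 320.2766341463637, 'cy': 199.95590075361804, 'xyz': array([ 0.26078559, -0.54704938,  0.38319421]), 'attitude': array([ 2.39035962, -1.70442995, -0.21173473])}
0.017
```

View pics/scene0.png

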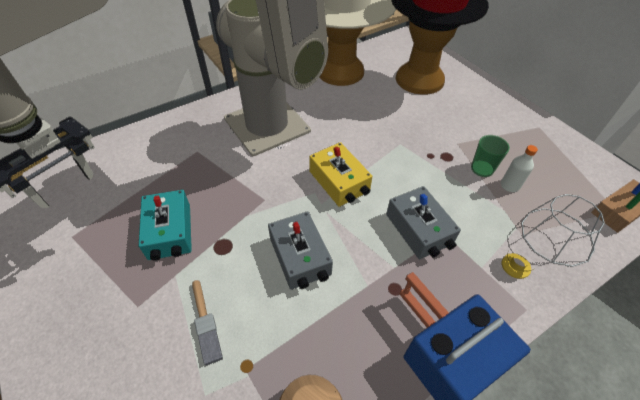

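View pics/side0.png

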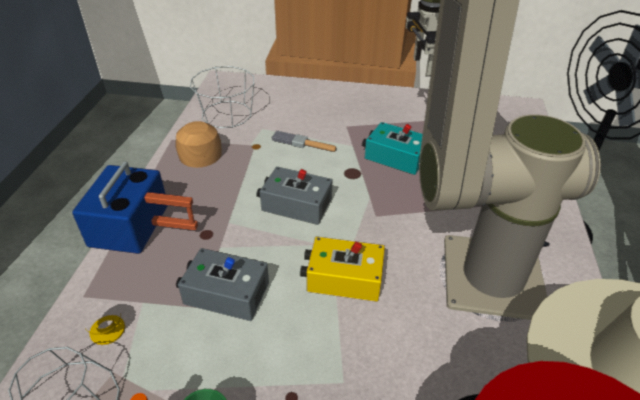

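View pics/wrist0.png

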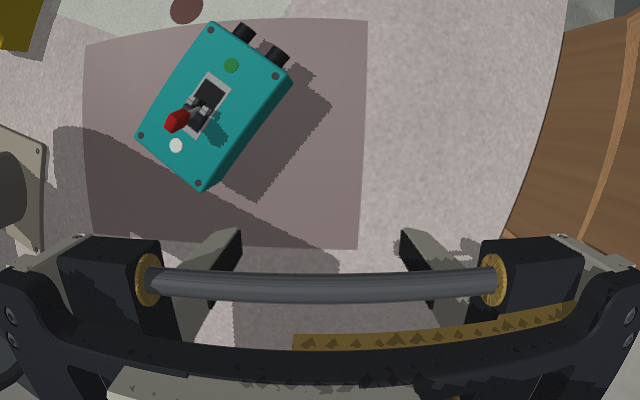

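The scene picture shows four units: turquoise (165,225), yellow (340,172), grey with a blue bat (424,220), and grey with a red bat (300,248). The last one fits, being grey with a red toggle. In the side picture it is at (296,190). I'll confirm it with enlarged crops.

```bash
python3 - <<'E'
import cv2,numpy as np
a=cv2.imread("pics/scene0.png")[205:295,255:345]; b=cv2.imread("pics/side0.png")[155:230,250:340]
a=cv2.resize(a,None,fx=4.4,fy=4.4,interpolation=cv2.INTER_CUBIC); b=cv2.resize(b,None,fx=4.4,fy=4.4,interpolation=cv2.INTER_CUBIC)
h=max(a.shape[0],b.shape[0]); o=np.zeros((h,a.shape[1]+b.shape[1],3),np.uint8); o[:a.shape[0],:a.shape[1]]=a; o[:b.shape[0],a.shape[1]:]=b
cv2.imwrite("pics/crop1.png",o)
E
```

```text
(no output)
```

View pics/crop1.png

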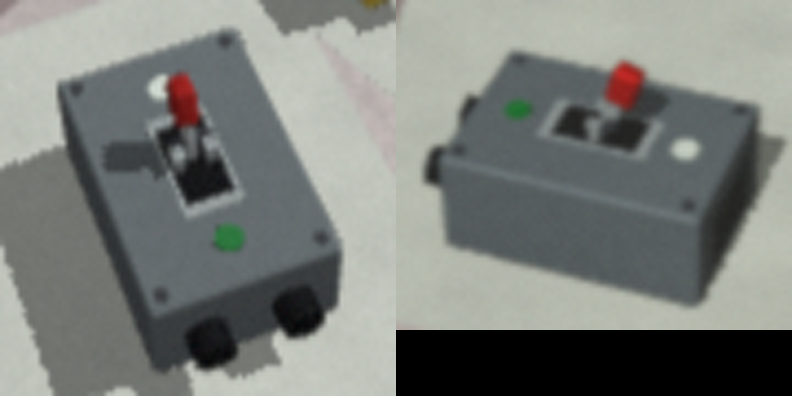

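The crop confirms it: a grey box with a red bat leaning towards the white dot. In the scene crop the four screws are at (77,90), (226,40), (321,238) and (161,295), and in the side crop at (518,60), (740,110), (688,205) and (458,150).

```bash
cat > h.py <<'E'
import numpy as np,cv2
from scipy.spatial.transform import Rotation as R
def rays(cal,px,fish=False):
    px=np.atleast_2d(px).astype(float); f=200/np.tan(np.radians(cal['fov_y'])/2)
    d=(px-[cal['cx'],cal['cy']])/f
    if fish:
        r=np.linalg.norm(d,axis=1,keepdims=True); v=np.hstack([d/np.maximum(r,1e-9)*np.sin(r),np.cos(r)])
    else: v=np.hstack([d,np.ones((len(d),1))])
    v/=np.linalg.norm(v,axis=1,keepdims=True)
    return np.array(cal['xyz']),R.from_rotvec(cal['attitude']).apply(v)
def plane(cal,px,z,fish=False):
    o,v=rays(cal,px,fish); return o+v*((z-o[2])/v[:,2])[:,None]
def tri(c1,p1,c2,p2,f1=False,f2=False):
    o1,v1=rays(c1,p1,f1);o2,v2=rays(c2,p2,f2);v1=v1[0];v2=v2[0]
    s=np.linalg.lstsq(np.c_[v1,-v2],o2-o1,rcond=None)[0]
    a=o1+s[0]*v1;b=o2+s[1]*v2
    return (a+b)/2,np.linalg.norm(a-b)
E
python3 - <<'E'
from plant import *
from h import *
np.set_printoptions(precision=4,suppress=True)
cs,cd=calibration("scene"),calibration("side")
S=np.array([[77,90],[226,40],[321,238],[161,295],[229,238],[160,88]])/4.4+[255,205]-.4
D=np.array([[688,205],[740,110],[518,60],[458,150],[518,110],[685,149]]);D=(D-[396,0])/4.4+[250,155]-.4
A=plane(cs,S,.07);B=plane(cd,D,.07)
print(A);print(B)
print(A[:4].mean(0),B[:4].mean(0)); 
for P in (A,B):
  x=P[4]-P[5]; print('dots',np.linalg.norm(x),np.degrees(np.arctan2(x[1],x[0])),P[4:].mean(0)); 
  x=(P[2]+P[3]-P[0]-P[1])/2 if P is A else None
  
for p,P in (("scene",A),("side",B)):
  im=read_camera(p) if 0 else cv2.imread(f"pics/{p}0.png")[:,:,::-1].astype(int)
  m=((im[:,:,0]>110)&(im[:,:,1]<70)&(im[:,:,2]<70)).astype(np.uint8)
  n,l,s,c=cv2.connectedComponentsWithStats(m)
  for i in range(1,n):
    if s[i,4]>15: print(p,s[i],c[i])
# match S order with D: nearest
for a in A: print(np.linalg.norm(B-a,axis=1))
E
```

```text
[[ 0.414  -0.1979  0.07  ]
 [ 0.4289 -0.1085  0.07  ]
 [ 0.5669 -0.1342  0.07  ]
 [ 0.5509 -0.2229  0.07  ]
 [ 0.5409 -0.1755  0.07  ]
 [ 0.4377 -0.1577  0.07  ]]
[[ 0.431  -0.1111  0.07  ]
 [ 0.4144 -0.1986  0.07  ]
 [ 0.5529 -0.223   0.07  ]
 [ 0.5687 -0.1358  0.07  ]
 [ 0.5426 -0.1768  0.07  ]
 [ 0.4405 -0.1584  0.07  ]]
[ 0.4901 -0.1659  0.07  ] [ 0.4917 -0.1671  0.07  ]
dots 0.10469929545601836 -9.791563557601485 [ 0.4893 -0.1666  0.07  ]
dots 0.10377487910383358 -10.221067357109856 [ 0.4916 -0.1676  0.07  ]
scene [334 147   6   9  23] [337.5217 150.6522]
scene [154 196   7  10  45] [157.3778 199.8889]
scene [294 222   6  10  39] [296.7949 226.1282]
side [403 124   8   9  49] [406.4082 128.    ]
side [298 170   8   9  53] [301.3208 173.9434]
side [145 199  20   5  24] [153.5417 201.7917]
side [187 199  10  27  44] [190.9091 213.2273]
side [351 242  11  11  83] [356.1205 247.4217]
side [ 476  361  164   39 4621] [554.736  383.5583]
[0.0884 0.0008 0.1412 0.1667 0.1304 0.0476]
[0.0034 0.0912 0.1688 0.1424 0.1327 0.0512]
[0.1378 0.1655 0.0899 0.0024 0.049  0.1287]
[0.1639 0.1386 0.002  0.0889 0.0468 0.1278]
[0.1273 0.1286 0.0491 0.0484 0.0022 0.1018]
[0.047  0.0471 0.1324 0.1328 0.1067 0.0029]
```

```bash
cat >> h.py <<'E'
YAW=np.radians(-10.2); C=np.array([.491,-.1665,0])
U=np.array([np.cos(YAW),np.sin(YAW),0]); V=np.array([-np.sin(YAW),np.cos(YAW),0]); Z=np.array([0,0,1.])
H=C+[0,0,.056]
def pose(flip,rad,sgn):   # grasp point at rad from the hinge on bat; returns TCP pos, R
    a=-.36+flip; b=np.sin(a)*U+np.cos(a)*Z
    z=-b; x=sgn*V; y=np.cross(z,x)
    return H+b*rad-b*.002, np.c_[x,y,z]
def delta(st,p,Rm):
    R0=R.from_rotvec(st['orientation']); return (p-st['tool_pos'])*100, np.degrees((R.from_matrix(Rm)*R0.inv()).as_rotvec())
E
python3 - <<'E'
from plant import *
from h import *
np.set_printoptions(precision=4,suppress=True)
cs,cd=calibration("scene"),calibration("side")
g,e=tri(cs,[296.8,226.1],cd,[301.3,173.9]);print('red grip',g,e, 'local',(g-H)@U,(g-H)@V,(g-H)[2], 'lean',np.arctan2((g-H)@U,(g-H)[2]))
st=read_state();print(R.from_rotvec(st['orientation']).as_matrix())
for s in (1,-1):
  for f,r in ((0.03,.12),(.03,.06)):
    p,Rm=pose(f,r,s); print(s,p,*delta(st,p,Rm))
E
```

```text
red grip [ 0.4755 -0.1608  0.1111] 0.0017862655464090584 local -0.016303149926198166 0.002864125664205177 0.055130870071006415 lean -0.28752306010098594
[[ 0.3257 -0.9455 -0.0004]
 [-0.9455 -0.3257  0.0014]
 [-0.0014 -0.0001 -1.    ]]
1 [ 0.4534 -0.1597  0.1676] [25.8024 40.7133 -6.7206] [-25.5634  -2.0786 149.0186]
1 [ 0.4725 -0.1632  0.1109] [ 27.7159  40.369  -12.3969] [-25.5634  -2.0786 149.0186]
-1 [ 0.4534 -0.1597  0.1676] [25.8024 40.7133 -6.7206] [  1.3863 -19.0579 -28.9549]
-1 [ 0.4725 -0.1632  0.1109] [ 27.7159  40.369  -12.3969] [  1.3863 -19.0579 -28.9549]
```

Emit:
carry_out(steps=[{"xyz": [4,6.5,0],"rot": [0.2,-3,-4.5]},{"xyz": [8,13,0],"rot": [0.4,-6,-9]},{"xyz": [11,18,0],"rot": [0.6,-8,-12]},{"xyz": [14,23,0],"rot": [0.8,-11,-16]},{"xyz": [17,28,-0.5],"rot": [1,-13,-20]},{"xyz": [20,33,-1.5],"rot": [1.2,-16,-24]},{"xyz": [22.5,37,-2],"rot": [1.4,-19,-29]},{"xyz": [24.5,40.9,-2.9],"rot": [1.4,-19,-29]},{"xyz": [24.5,40.9,-2.9],"rot": [1.4,-19,-29]},{"xyz": [24.5,40.9,-2.9],"rot": [1.4,-19,-29]}], grip=0.55, force=40)

```text
t: 1.15
tool_pos: [0.4411, -0.1552, 0.2061]
orientation: [-1.866, 2.23, -0.371]
force: [0.0, 0.3, 0.4]
opening: 0.0509
```

```bash
python3 - <<'E'
from plant import *
from h import *
np.set_printoptions(precision=4,suppress=True)
st=read_state();print(st['t'],st['tool_pos'],st['q'],st['opening'],st['force'])
print(calibration("wrist"))
cv2.imwrite("pics/w1.png",read_camera("wrist")[:,:,::-1])
cv2.imwrite("pics/s1.png",read_camera("scene")[:,:,::-1])
cv2.imwrite("pics/d1.png",read_camera("side")[:,:,::-1])
E
```

```text
1.15 [ 0.4411 -0.1552  0.2061] [-0.5366 -0.5784  2.1825  0.1207  1.23    1.1888] 0.05087007807462079 [0.0473 0.2614 0.357 ]
{'fov_y': 65.70646984690485, 'cx': 320.2766341463637, 'cy': 199.95590075361804, 'xyz': array([ 0.4581, -0.1597,  0.3683]), 'attitude': array([-1.9801,  2.3667, -0.0998])}
```

View pics/w1.png

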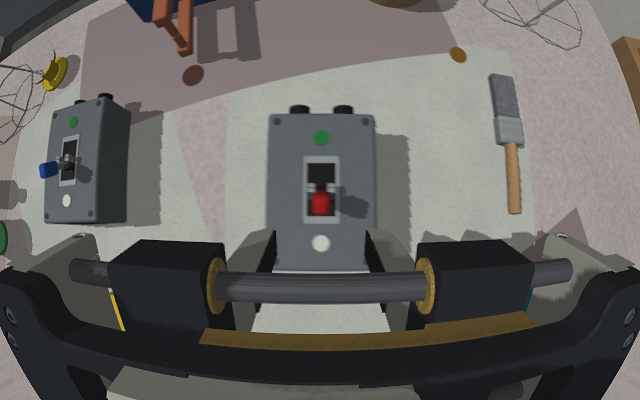

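View pics/d1.png

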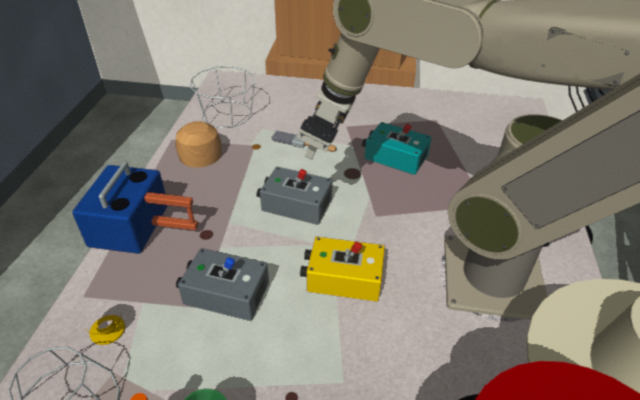

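The wrist picture shows the red unit centred in view. The green dot is at (321,138), the white dot at (321,243) and the red bat tip at about (320,203). The blue unit is well to the left at (88,160). Next I'll refine the pose from this view.

```bash
python3 - <<'E'
from plant import *
from h import *
np.set_printoptions(precision=4,suppress=True)
cw=calibration("wrist");cs=calibration("scene");cd=calibration("side")
im=cv2.imread("pics/w1.png");hsv=cv2.cvtColor(im,cv2.COLOR_BGR2HSV)
def comp(m,roi):
    x0,y0,x1,y1=roi; mm=np.zeros_like(m); mm[y0:y1,x0:x1]=m[y0:y1,x0:x1]
    n,l,s,c=cv2.connectedComponentsWithStats(mm); i=1+np.argmax(s[1:,4]); return c[i],s[i]
m=((hsv[...,0]>45)&(hsv[...,0]<75)&(hsv[...,1]>100)).astype(np.uint8)
g,s=comp(m,(300,120,345,155));print(g,s)
w,s=comp((im.min(2)>165).astype(np.uint8),(305,230,338,256));print(w,s)
r,s=comp((((hsv[...,0]<8)|(hsv[...,0]>172))&(hsv[...,1]>130)).astype(np.uint8),(300,170,345,230));print(r,s)
P=plane(cw,[g,w],.07,True);d=P[0]-P[1];print(P,np.linalg.norm(d),np.degrees(np.arctan2(d[1],d[0])),P.mean(0),(P.mean(0)-C)@U,(P.mean(0)-C)@V)
for c,p in ((cs,[296.8,226.1]),(cd,[301.3,173.9])):
  q,e=tri(cw,r,c,p,True);k=q-H;print(q,e,k@U,k@V,k[2],np.arctan2(k@U,k[2]))
p=plane(cw,[r],.108,True)[0]-H;print('plane',p@U,p@V)
c=cv2.resize(im[90:290,230:410],None,fx=3,fy=3,interpolation=cv2.INTER_CUBIC);cv2.imwrite("pics/w1c.png",c)
E
```

```text
[320.9663 137.3034] [314 130  15  15 178]
[320.5739 242.9205] [314 236  15  15 176]
[320.5036 202.81  ] [311 190  20  26 421]
[[ 0.544  -0.1767  0.07  ]
 [ 0.4415 -0.1582  0.07  ]] 0.10410753502825967 -10.238204987590676 [ 0.4927 -0.1675  0.07  ] 0.0018747015560324255 -0.0006522246402461697
[ 0.4767 -0.1634  0.1154] 0.001957800003404884 -0.014584935054965805 0.0005523176102598253 0.05941901162225884 -0.24070029708453156
[ 0.4769 -0.1644  0.1076] 9.579857754198492e-05 -0.01423176087364295 -0.00037983440762480127 0.05156705026082161 -0.2692822404494495
plane -0.0143094440425228 -0.0003943235105163141
```

View pics/w1c.png

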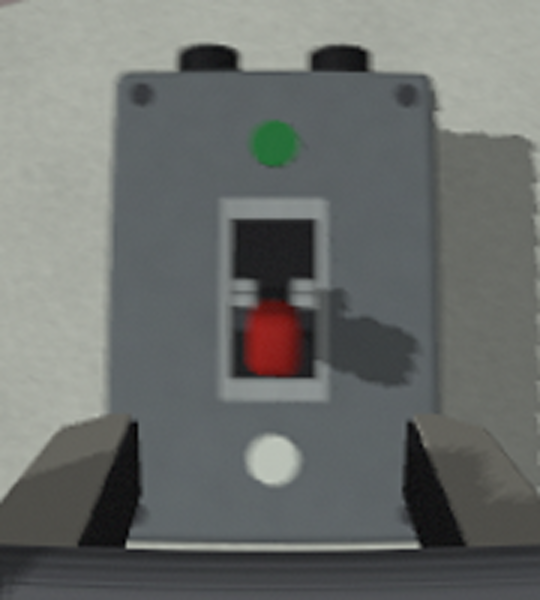

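```bash
sed -i 's/C=np.array(.*/C=np.array([.4917,-.167,0])/' h.py; python3 - <<'E'
from plant import *
from h import *
np.set_printoptions(precision=2,suppress=True)
st=read_state()
for r in (.1,.06): print(*delta(st,*pose(.06,r,-1)))
E
```

```text
[ 2.25 -0.55 -5.65] [ 0.33  1.58 -0.19]
[ 3.41 -0.76 -9.47] [ 0.33  1.58 -0.19]
```

Emit:
carry_out(steps=[{"xyz": [1.2,-0.3,-2.8],"rot": [0.3,1.6,-0.2]},{"xyz": [2.3,-0.55,-5.6],"rot": [0.3,1.6,-0.2]},{"xyz": [2.55,-0.6,-6.6],"rot": [0.3,1.6,-0.2]},{"xyz": [2.85,-0.65,-7.6],"rot": [0.3,1.6,-0.2]},{"xyz": [3.15,-0.7,-8.6],"rot": [0.3,1.6,-0.2]},{"xyz": [3.4,-0.75,-9.4],"rot": [0.3,1.6,-0.2]},{"xyz": [3.4,-0.75,-9.4],"rot": [0.3,1.6,-0.2]},{"xyz": [3.4,-0.75,-9.4],"rot": [0.3,1.6,-0.2]}])

```text
t: 2.1
tool_pos: [0.4746, -0.1659, 0.113]
orientation: [-1.875, 2.252, -0.342]
force: [1.2, -0.0, 0.4]
opening: 0.0513
```

```bash
python3 - <<'E'
from plant import *
from h import *
np.set_printoptions(precision=3,suppress=True)
st=read_state();print(st['tool_pos'],st['force'],st['opening'])
print(*delta(st,*pose(.06,.06,-1)))
im=read_camera("wrist")[:,:,::-1]; cv2.imwrite("pics/w2.png",cv2.resize(im[60:300,180:460],None,fx=2,fy=2))
im=read_camera("side")[:,:,::-1]; cv2.imwrite("pics/d2.png",cv2.resize(im[100:240,220:400],None,fx=4,fy=4,interpolation=cv2.INTER_CUBIC))
E
```

```text
[ 0.475 -0.166  0.113] [ 1.152 -0.011  0.385] 0.05134074782908824
[ 0.028  0.192 -0.158] [0.057 0.035 0.263]
```

View pics/w2.png

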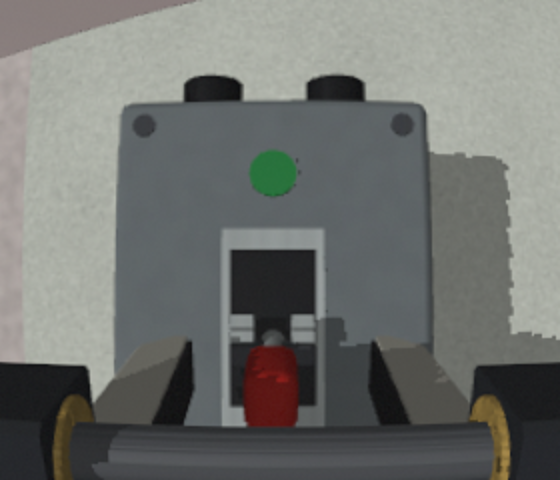

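View pics/d2.png

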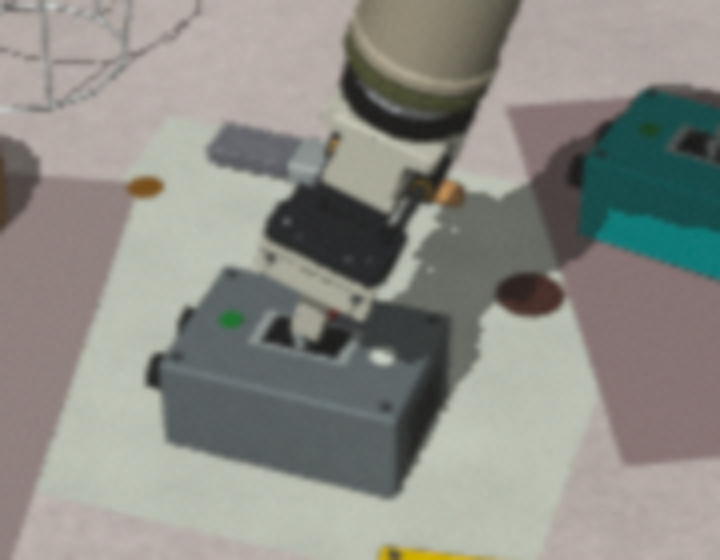

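Emit:
carry_out(steps=[{"xyz": [0,0.2,-0.15],"rot": [0,0,0]},{"xyz": [0,0.2,-0.15],"rot": [0,0,0]}])

```text
t: 2.4
tool_pos: [0.4746, -0.1636, 0.1114]
orientation: [-1.875, 2.252, -0.342]
force: [-0.9, 0.8, -1.1]
opening: 0.0514
```

Emit:
carry_out(steps=[{"xyz": [0,0,0]},{"xyz": [0,0,0]},{"xyz": [0,0,0]},{"xyz": [0,0,0]},{"xyz": [0,0,0]},{"xyz": [0,0,0]},{"xyz": [0,0,0]},{"xyz": [0,0,0]}], grip=0, force=40)

```text
validation failed for argument at $.st...
```

```bash
python3 - <<'E'
from plant import *
from h import *
np.set_printoptions(precision=3,suppress=True)
st=read_state();print(st['tool_pos'],st['force'],st['opening'],st['wrist_torque'])
print(*delta(st,*pose(.06,.06,-1)))
im=read_camera("wrist")[:,:,::-1]; cv2.imwrite("pics/w3.png",cv2.resize(im[60:300,180:460],None,fx=2,fy=2))
for f,r in ((.06,.066),(.06,.072),(.24,.072),(.42,.072),(.6,.072),(.66,.072),(.72,.072),(.72,.06)):
  print(f,r,*[delta(st,*pose(f,r,-1))[i]-delta(st,*pose(.06,.06,-1))[0]*(1-i) for i in (0,1)])
E
```

```text
[ 0.475 -0.164  0.111] [-0.909  0.822 -1.121] 0.05143269319134167 [0.088 0.176 0.019]
[ 0.027 -0.037  0.004] [0.06  0.044 0.252]
0.06 0.066 [-0.175  0.031  0.573] [0.06  0.044 0.252]
0.06 0.072 [-0.349  0.063  1.146] [0.06  0.044 0.252]
0.24 0.072 [ 0.862 -0.155  1.409] [ 1.908 10.19   0.247]
0.42 0.072 [ 2.1   -0.378  1.446] [ 3.757 20.337  0.24 ]
0.6 0.072 [ 3.325 -0.598  1.258] [ 5.604 30.483  0.232]
0.66 0.072 [ 3.723 -0.67   1.146] [ 6.22  33.865  0.229]
0.72 0.072 [ 4.114 -0.74   1.01 ] [ 6.836 37.247  0.226]
0.72 0.06 [ 3.698 -0.665 -0.113] [ 6.836 37.247  0.226]
```

View pics/w3.png

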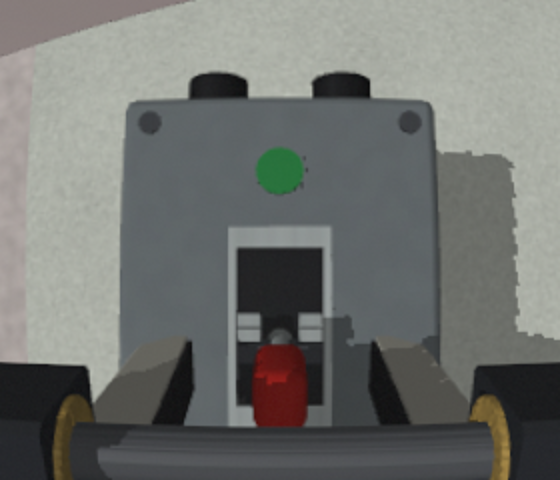

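The close call was refused because it had no "rot" rows, so the gripper is still open. The bat is now centred between the fingers, at (280,385) in the crop. I'll close on it.

Emit:
carry_out(steps=[{"xyz": [0,0,0],"rot": [0,0,0]},{"xyz": [0,0,0],"rot": [0,0,0]},{"xyz": [0,0,0],"rot": [0,0,0]},{"xyz": [0,0,0],"rot": [0,0,0]},{"xyz": [0,0,0],"rot": [0,0,0]},{"xyz": [0,0,0],"rot": [0,0,0]},{"xyz": [0,0,0],"rot": [0,0,0]},{"xyz": [0,0,0],"rot": [0,0,0]}], grip=0, force=40)

```text
t: 3.25
tool_pos: [0.4746, -0.1634, 0.1112]
orientation: [-1.875, 2.252, -0.341]
force: [-0.2, 3.5, 1.2]
opening: 0.0134
```

Gripped: the opening is 13.4 mm on a 14 mm grip. Now I'll pull 12 mm along the bat.

Emit:
carry_out(steps=[{"xyz": [-0.09,0.02,0.29],"rot": [0,0,0]},{"xyz": [-0.18,0.03,0.57],"rot": [0,0,0]},{"xyz": [-0.26,0.05,0.86],"rot": [0,0,0]},{"xyz": [-0.35,0.06,1.15],"rot": [0,0,0]},{"xyz": [-0.35,0.06,1.15],"rot": [0,0,0]},{"xyz": [-0.35,0.06,1.15],"rot": [0,0,0]}])

```text
t: 3.85
tool_pos: [0.471, -0.1628, 0.1222]
orientation: [-1.874, 2.252, -0.341]
force: [6.4, 3.3, -5.6]
opening: 0.0137
```

```bash
python3 - <<'E'
from plant import *
from h import *
np.set_printoptions(precision=3,suppress=True)
st=read_state();print(st['tool_pos'],st['force'],st['opening'],st['wrist_torque'])
print(*delta(st,*pose(.06,.072,-1)))
im=read_camera("wrist")[:,:,::-1]; cv2.imwrite("pics/w4.png",cv2.resize(im[60:300,180:460],None,fx=2,fy=2))
E
```

```text
[ 0.471 -0.163  0.122] [ 6.43   3.273 -5.616] 0.013741860934262736 [ 0.678 -0.739  0.305]
[ 0.034 -0.056  0.068] [0.011 0.036 0.262]
```

View pics/w4.png

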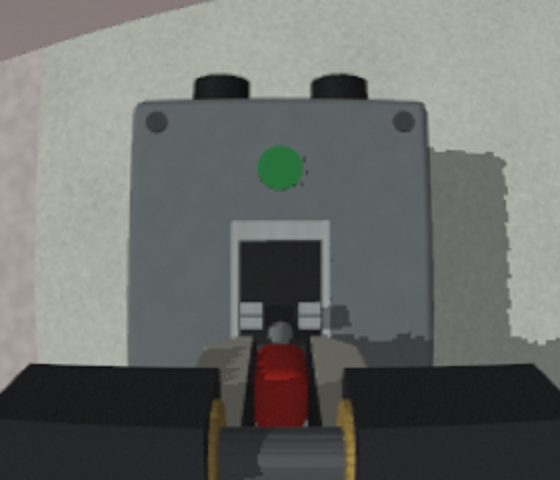

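The force along the bat is about −7.1 N, which matches the spring at roughly 12 mm out. So it is pulled clear on the off side. Now I'll swing it over on an arc about the hinge.

Emit:
carry_out(steps=[{"xyz": [0.6,-0.11,0.15],"rot": [0.95,5.1,0]},{"xyz": [1.21,-0.22,0.26],"rot": [1.85,10.15,0]},{"xyz": [1.83,-0.33,0.3],"rot": [2.8,15.2,0]},{"xyz": [2.45,-0.44,0.3],"rot": [3.7,20.3,0]},{"xyz": [2.45,-0.44,0.3],"rot": [3.7,20.3,0]}])

```text
t: 4.4
tool_pos: [0.4937, -0.1667, 0.1214]
orientation: [1.981, -2.378, -0.084]
force: [-5.7, 2.4, -6.1]
opening: 0.0139
```

```bash
python3 - <<'E'
from plant import *
from h import *
np.set_printoptions(precision=3,suppress=True)
st=read_state();print(st['tool_pos'],st['force'],st['opening'],st['wrist_torque'])
print(*delta(st,*pose(.42,.072,-1)))
b=-R.from_rotvec(st['orientation']).as_matrix()[:,2]; k=st['tool_pos']-H; print(np.arctan2(b@U,b[2]),k@U,k@V,k[2],st['force']@b)
im=read_camera("wrist")[:,:,::-1]; cv2.imwrite("pics/w5.png",cv2.resize(im[60:300,180:460],None,fx=2,fy=2))
E
```

```text
[ 0.494 -0.167  0.121] [-5.737  2.418 -6.104] 0.01390210770888604 [ 0.606  1.262 -0.003]
[ 0.21  -0.101  0.443] [-0.114 -0.617  0.204]
0.07095318881422123 0.0019512746469160433 0.0006200801866004003 0.06544074751401749 -6.519375270338475
```

View pics/w5.png

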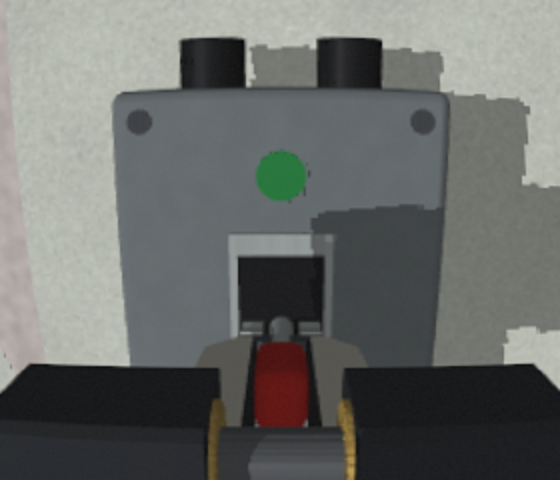

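The tool sits about 4 mm lower than planned at mid-swing, so I'll lift along the bat before going on.

Emit:
carry_out(steps=[{"xyz": [0.02,0,0.3],"rot": [0,0,0]},{"xyz": [0.02,0,0.3],"rot": [0,0,0]}])

```text
t: 4.65
tool_pos: [0.4934, -0.1667, 0.1271]
orientation: [1.984, -2.382, -0.074]
force: [-4.7, 3.5, -7.6]
opening: 0.0137
```

```bash
python3 - <<'E'
from plant import *
from h import *
np.set_printoptions(precision=3,suppress=True)
st=read_state();print(st['tool_pos'],st['force'],st['opening'],st['wrist_torque'],st['dq'])
for f in (.42,.72): print(*delta(st,*pose(f,.072,-1)))
b=-R.from_rotvec(st['orientation']).as_matrix()[:,2]; k=st['tool_pos']-H; print(np.arctan2(b@U,b[2]),k@U,k@V,k[2],st['force']@b)
E
```

```text
[ 0.493 -0.167  0.127] [-4.682  3.523 -7.642] 0.01374290906131363 [ 0.884  1.117 -0.017] [ 0.    -0.013  0.01  -0.    -0.007 -0.001]
[ 0.245 -0.103 -0.122] [-0.002 -0.159  0.231]
[ 2.259 -0.466 -0.558] [ 3.076 16.752  0.225]
0.06273901247055824 0.0016041200423021396 0.0005815253598878664 0.07109440314001034 -7.954296275538693
```

Emit:
carry_out(steps=[{"xyz": [0.62,-0.11,-0.05],"rot": [0.95,5.1,0]},{"xyz": [1.23,-0.22,-0.2],"rot": [1.85,10.15,0]},{"xyz": [1.7,-0.31,-0.36],"rot": [2.6,14,0]},{"xyz": [2.1,-0.38,-0.53],"rot": [3.1,17,0]},{"xyz": [2.1,-0.38,-0.53],"rot": [3.1,17,0]},{"xyz": [2.1,-0.38,-0.53],"rot": [3.1,17,0]},{"xyz": [2.1,-0.38,-0.53],"rot": [3.1,17,0]}])

```text
t: 5.35
tool_pos: [0.5149, -0.1707, 0.1225]
orientation: [1.844, -2.214, -0.406]
force: [-6.8, 4.4, -5.1]
opening: 0.0136
```

```bash
python3 - <<'E'
from plant import *
from h import *
np.set_printoptions(precision=3,suppress=True)
st=read_state();print(st['tool_pos'],st['force'],st['opening'],st['wrist_torque'])
for f in (.72,): print(*delta(st,*pose(f,.072,-1)))
b=-R.from_rotvec(st['orientation']).as_matrix()[:,2]; k=st['tool_pos']-b*.0-H; print(np.arctan2(b@U,b[2]),k@U,k@V,k[2],np.arctan2(k@U,k[2]),np.linalg.norm(k),st['force']@b)
im=read_camera("wrist")[:,:,::-1]; cv2.imwrite("pics/w6.png",cv2.resize(im[60:300,180:460],None,fx=2,fy=2))
im=read_camera("side")[:,:,::-1]; cv2.imwrite("pics/d6.png",cv2.resize(im[100:240,220:400],None,fx=4,fy=4,interpolation=cv2.INTER_CUBIC))
E
```

```text
[ 0.515 -0.171  0.122] [-6.772  4.404 -5.137] 0.01363183181102914 [ 0.886  0.78  -0.25 ]
[ 0.11  -0.067 -0.095] [ 0.01  -0.172  0.21 ]
0.36292898367972326 0.023460431126106112 0.0004630514328505635 0.06646685703119076 0.3393132227597369 0.07048722812578877 -7.447590773934001
```

View pics/w6.png

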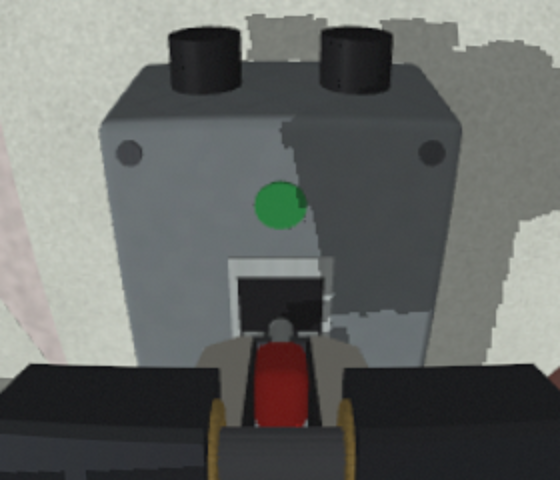

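View pics/d6.png

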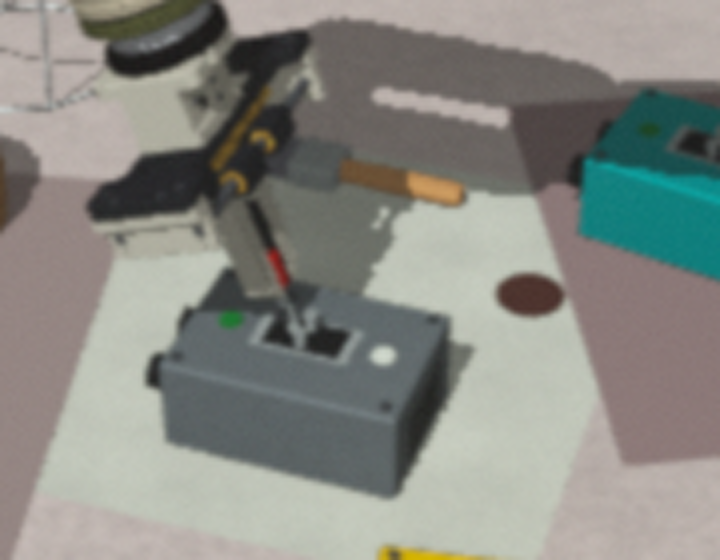

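The bat now leans to the green side. The tool lean is 0.36 rad, the flip is about 0.70, and the axial force of −7.4 N means it is still out. I'll lower it along its axis and then open.

Emit:
carry_out(steps=[{"xyz": [-0.11,0.02,-0.28],"rot": [0,0,0]},{"xyz": [-0.21,0.04,-0.56],"rot": [0,0,0]},{"xyz": [-0.32,0.06,-0.84],"rot": [0,0,0]},{"xyz": [-0.39,0.07,-1.03],"rot": [0,0,0]},{"xyz": [-0.39,0.07,-1.03],"rot": [0,0,0]},{"xyz": [-0.39,0.07,-1.03],"rot": [0,0,0]}])

```text
t: 6.05
tool_pos: [0.5113, -0.17, 0.113]
orientation: [1.845, -2.215, -0.404]
force: [-6.2, 4.9, -4.0]
opening: 0.0136
```

Emit:
carry_out(steps=[{"xyz": [0,0,0],"rot": [0,0,0]},{"xyz": [0,0,0],"rot": [0,0,0]},{"xyz": [0,0,0],"rot": [0,0,0]},{"xyz": [0,0,0],"rot": [0,0,0]},{"xyz": [0,0,0],"rot": [0,0,0]},{"xyz": [0,0,0],"rot": [0,0,0]}], grip=0.55)

```text
t: 6.65
tool_pos: [0.5129, -0.1708, 0.1131]
orientation: [1.844, -2.215, -0.402]
force: [-0.7, -0.9, -0.3]
opening: 0.0508
```

```bash
python3 - <<'E'
from plant import *
from h import *
np.set_printoptions(precision=3,suppress=True)
st=read_state();print(st['t'],st['tool_pos'],st['force'],st['opening'],st['wrist_torque'])
im=read_camera("wrist")[:,:,::-1]; cv2.imwrite("pics/w7.png",cv2.resize(im[60:300,180:460],None,fx=2,fy=2))
E
```

```text
6.65 [ 0.513 -0.171  0.113] [-0.724 -0.851 -0.294] 0.050807335048601354 [-0.026 -0.12  -0.022]
```

View pics/w7.png

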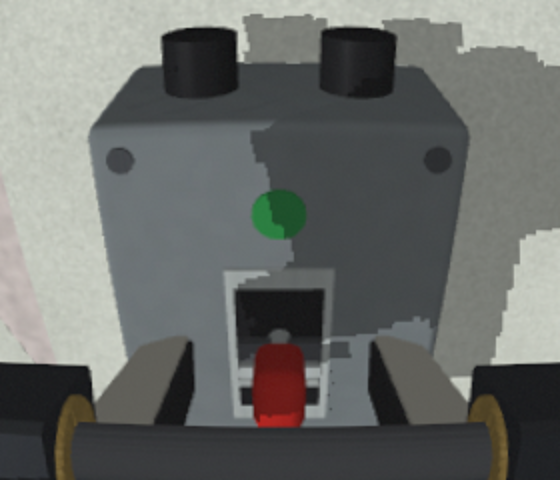

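The wrist view shows the fingers open on both sides of the free bat at (278,385), with the forces near zero. I'll back out along the bat's axis, b ≈ (0.35, −0.06, 0.935).

Emit:
carry_out(steps=[{"xyz": [0.7,-0.12,1.9],"rot": [0,0,0]},{"xyz": [1.4,-0.25,3.7],"rot": [0,0,0]},{"xyz": [2.8,-0.5,7.5],"rot": [0,0,0]},{"xyz": [4.2,-0.75,11.2],"rot": [0,0,0]},{"xyz": [4.2,-0.75,11.2],"rot": [0,0,0]},{"xyz": [4.2,-0.75,11.2],"rot": [0,0,0]}])

```text
t: 7.3
tool_pos: [0.5556, -0.1784, 0.2259]
orientation: [1.845, -2.216, -0.399]
force: [-0.2, -0.7, -0.3]
opening: 0.0513
```

```bash
python3 - <<'E'
from plant import *
from h import *
np.set_printoptions(precision=4,suppress=True)
cw=calibration("wrist");cd=calibration("side");cs=calibration("scene")
a={}
for n in ("wrist","side","scene"):
  im=read_camera(n)[:,:,::-1].copy(); cv2.imwrite(f"pics/{n}9.png",im)
  hsv=cv2.cvtColor(im,cv2.COLOR_BGR2HSV); m=(((hsv[...,0]<8)|(hsv[...,0]>172))&(hsv[...,1]>130)&(hsv[...,2]>60)).astype(np.uint8)
  k,l,s,c=cv2.connectedComponentsWithStats(m)
  print(n,[(c[i].round(1),s[i].tolist()) for i in range(1,k) if s[i,4]>20])
side=cv2.imread("pics/side9.png")[130:240,230:350];w=cv2.imread("pics/wrist9.png")[60:270,210:430]
o=np.hstack([cv2.resize(side,(420,385),interpolation=cv2.INTER_CUBIC),cv2.resize(w,(380,385))]);cv2.imwrite("pics/c9.png",o)
E
```

```text
wrist [(array([319.3, 201. ]), [312, 189, 16, 24, 325])]
side [(array([406.6, 127.9]), [403, 124, 8, 9, 47]), (array([288.8, 171.4]), [285, 167, 9, 10, 63]), (array([155.3, 219.7]), [152, 216, 11, 9, 23]), (array([356. , 247.5]), [351, 242, 10, 12, 73]), (array([554.7, 383.6]), [475, 361, 165, 39, 4642])]
scene [(array([442. ,   4.9]), [414, 0, 55, 13, 540]), (array([157. , 200.8]), [154, 196, 7, 11, 59]), (array([301.7, 240.9]), [299, 238, 6, 6, 29])]
```

View pics/c9.png

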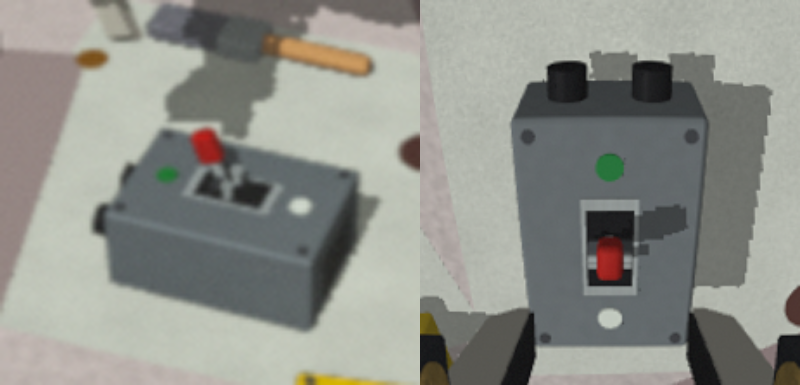

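```bash
python3 - <<'E'
from plant import *
from h import *
np.set_printoptions(precision=4,suppress=True)
cw=calibration("wrist");cd=calibration("side");cs=calibration("scene")
for A in ((cw,[319.3,201],cd,[288.8,171.4],True),(cs,[296.8,226.1],cd,[301.3,173.9])):
  q,e=tri(*A); k=q-H; print(q,e,'lean',np.arctan2(k@U,k[2]),'radius',np.linalg.norm(k))
E
```

```text
[ 0.5099 -0.1703  0.1066] 0.00031332093165842344 lean 0.3502654416413861 radius 0.05384521271683084
[ 0.4755 -0.1608  0.1111] 0.0017862655464090584 lean -0.3004411626751529 radius 0.05780664547384337
```

The bat now leans +0.35 rad (flip about 0.71) and its grip centre is 53.8 mm from the hinge against 54 mm when fully in. It is locked on and the fingers are clear, so I'm handing in.

```bash
python3 -c "
from plant import *
close_job(); print(read_state()['t'])"
```

```text
the job is handed in; nothing more can be done
the job is handed in; nothing more can be done
```

The red toggle on the grey unit is switched on and locked, and I handed the job in at about 7.5 s. I gripped the bat, pulled it about 12 mm out along its length, swung it over to the green dot, lowered it back in, released it and backed away.

- **Final position:** the last wrist and side pictures, triangulated, put the bat at a lean of +0.35 rad (flip about 0.71). Its grip centre was 53.8 mm from the hinge, against 54 mm when fully in. The two rays agreed to 0.3 mm, and the fingers were well clear.
- **Pull before the swing:** with the bat still on the off side, the force along it was about 7.1 N, which matches the spring at about 12 mm out.
- **Swing:** mid-swing the tool lagged about 4 mm low. The tool position then suggested a pull of only about 7.5 mm and the force about 10 mm. I lifted the bat before finishing the swing.
- **Refused call:** one gripper-close call was refused because its rows had no "rot". I sent it again with no effect on the scene.
- **Blue toggle:** the arm never went near it, but I did not re-measure its position at the end.

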